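Take the mounted lino block out of the proof press and show it under the lamp

TASK

A piece of lino has been glued to its wooden block and pressed in the small green proof press: roll the press roller along its rails (roll it, never lift it off them) away from the loop handle and into its rest past the hinge, then swing the cover board up by its loop handle until it stands open by itself, and draw out the block beneath. Finish while holding the block, still and level with the lino side up, in the lamp's beam about 18 cm straight out from the middle of its lit panel, so that the glue line can be checked; the program ends with the block in the gripper. Leave the roller in its rest and the cover standing open, do not touch the lamp, and do not shift anything else on the table.

Things in the scene. Friction and masses are not known exactly. Their poses are not given: they have to be found in the camera images.
- press: Dark green proof press, fixed. Origin on the table under the bed; y along the bed, the rolling direction; z up. Body x -100..100 mm, y -215 (rest end)..108 (handle end). Bed 140 mm wide between the rails, 30 mm above the table, open at +y. Rails at |x| 70..92 mm, tops 60 mm up; cheeks outside them rise to 72 mm. Stops on the rails: 90 mm high at y = -201, 78 mm high at y = 98.
- rest (a point): Where the roller's centre lies when home in its rest: press frame (0, -165, 86) mm. The rest is a 22 mm gap in each rail there, into which the roller drops about 2 mm and stays.
- roller: Loose bright steel press roller, 56 mm diameter, 180 mm long, 0.9 kg, on both rails over the cover. Origin at its centre, 88 mm up; x along the axle (the press's x); z up at the start, turns as it rolls. Wooden grips, 24 mm thick, reach 150 mm either side. Starts at press y 0 to 60 mm. Rolls easily: pushed by a finger on its side at axle height, or led between two open fingers.
- cover (a joint): Hinge of the cover board, rad: 0 = shut, flat over the bed; grows as its handle end (+y) swings up and over towards the rest; 1.57 = upright, stop at 1.8. The stiff hinge keeps the board wherever it is left. Board 134 mm wide, 5 mm thick, dark wood, top face 59 mm above the table when shut, 0.25 kg.
- cover_bar (a point): Middle of the brass loop handle's outer bar: round, 10 mm thick, 100 mm long, parallel to the press's x, 245 mm from the hinge axis; 35 mm clear between bar and board. Shut: press frame (0, 145, 56) mm, nothing beneath. Pinched from above across the press's y it turns between the fingers as the board swings, so the gripper can stay pointing down. Lifting takes about 3 N.
- cover_hinge (a point): Middle of the cover board's hinge axis: press frame (0, -100, 56) mm; the axis is parallel to the press's x.
- block: Lino block, 90 x 60 x 22 mm (x, y, z), 0.11 kg: plywood with a grey-green lino face cut with a pale leaf. Lies loose on the bed under the cover, face up, hidden until that is raised. Origin at the centre of its underside; z out of the lino face; x within 0.15 rad of the press's x. Starts within 12 mm of the press's x = 0, at press y -10 to 45 mm, underside 30 mm above the table.
- lamp: White LED bench lamp, fixed; origin under the middle of its round foot (136 mm across). Its -x axis points the way the lamp looks, towards the robot. Jointed aluminium arm up to 395 mm high.
- lamp_panel (a point): Middle of the lamp's round lit panel (90 mm across, in a 104 mm head), 340 mm above the table, 40 mm in front of the foot's centre. The panel looks along the lamp's -x and 35 degrees down.
- beam (a point): Point in the middle of the lamp's beam, 180 mm straight out from the middle of the lit panel: 237 mm above the table, 187 mm in front of the foot's centre. The block is to be held here.
- jar: Bystander: dark glass jar, 76 mm in diameter, 120 mm high, with brushes up to about 220 mm. Origin under its centre.
- tin_black: Bystander: open tin of black ink, green, 84 mm in diameter, 28 mm high. Origin under its centre.
- tin_blue: Bystander: open tin of blue ink, steel, 84 mm in diameter, 28 mm high. Origin under its centre.
- brayer: Bystander: ink hand roller, black rubber, wooden handle, about 205 mm long, 132 mm wide, 42 mm high. Origin under its frame; handle to -x.
- spare: Bystander: bare plywood block without lino, 90 x 60 x 22 mm, on the table. Origin at the centre of its underside.

How it is judged:
By the outcome, as a careful person would: the job done as asked, in the order asked, and still so for the second after the job is handed in, while the arm keeps its last pose, push and grip.
It also fails if it takes over 72 s, if anything falls off the work surface, if the arm or the gripper's body presses on something with over 40 N, if the wrist force passes 120 N, or if a joint passes its speed limit or range.

ROBOT

A 6-joint arm with a two-finger parallel gripper is mounted at the origin on the work surface. World frame = base frame: x ahead of the robot, y to its left, z up, the work surface at z = 0. Lengths are in mm, angles in rad, forces in N, time in s.
With the tool pointing down it reaches from about 300 to 875 mm from the base axis. Payload 4.2 kg.
Tool frame: the origin (TCP) lies on the centre line of the jaws, within the pads' length; the fingertips stand 25 mm ahead of it and the grasp point (between the pads) lies 6 mm ahead of it; z points along the fingers, y is the line along which they close (so a half turn about z gives the same grasp; the last joint's range is limited). The gripper opens to 85 mm and grips with 20 to 120 N. Pads are 22 mm wide; open, the fingers measure 114 mm over their backs; the gripper's body (76 mm by 85 mm) begins 54 mm behind the grasp point. The pads swing forward as they close: fully open they stand 13 mm farther back than shut.
Start: joints at [-1.22, 0.32, 1.565, -0, 1.257, -0.02], TCP at [208.361, -535.933, 256.338] pointing down, gripper open.
Joint ranges: [-3.11, 3.11], [-0.84, 2.01], [0.21, 2.61], [-1.34, 4.49], [0.05, 2.63], [-2.56, 2.56]. Speed limits (rad/s): [2.57, 2.57, 3.14, 3.14, 3.14, 3.14].

INTERFACE

Orientations are given as a rotation vector (axis times angle).
In Python, from bench import arm, eyes gives the robot as it stands. The module is installed in compiled form; this text tells all that it offers.
- The arm moves only by the tool move_arm, never from a script. Its argument "series" is text: rows parted by semicolons, each of 6 numbers parted by spaces: the shift along the tool's x, y, z each as a share of 30 mm, from -1 to 1, then the turn, a rotation vector about the tool's x, y, z each as a share of 90 degrees, from -1 to 1. A call has 1 to 10 rows; each row shifts and turns the commanded pose from where the row before left it, along the tool's axes as they then stand; what a row does not reach is not made up. A row lasts 1/12 s, in which the tool goes at most 41.7 mm and 7.16 degrees, less where a joint would pass 70% of its speed; a pose out of reach is approached as far as the arm can. A call with a number of a shift or a turn outside -1 to 1 is refused whole. A call with a gripper value outside its range is refused whole. "claw" is the opening, from 0 (shut) to 1 (fully open), set as the call begins (left out, the last holds). The fingers move at their own pace and stop on an object; the grip force is fixed at half the most. Time passes only in rows, so rows that do not move let the fingers close. It gives the time, the measured TCP pose, the force, the opening and the grip force at its end, in the units of the state.
- arm.sense(): the state, without advancing time (a new reading comes with each control period).
- eyes.snapshot(name): name is "scene" or "top" or "wrist"; returns the picture (400x640x3 uint8, blue, green, red); there is no depth.
- eyes.calibration(name): a dict with "K" (3x3 intrinsics, pixels), "R" (3x3) and "t" (3): a world point X has camera coordinates R X + t; the wrist camera has in their place "hand_eye" (4x4, takes a point from camera to tool coordinates, whose origin is the TCP and whose axes are the flange's). Camera axes: x right, y down, z forward; pixel columns grow to the right and rows downward; lengths in mm; the calibration is good to about 2 mm. A picture is of the moment at which its call begins: read the wrist's pose just before it. calibration takes no time and is no camera call.
- arm.finish_job(): hands the job in; it is judged then, once.
The state is a dict: "time_s": time; "joint_pos": joint angles; "joint_vel": joint speeds; "effort": joint torques, N m; "position": TCP position; "tcp_rot": TCP orientation; "ft_force": force on the tool from outside, world axes, zero at the start; "wrist_torque": the same for the moment, N m; "opening": finger opening in mm; "grasp_force": force on a finger pad.
Only numpy, scipy, OpenCV 4.12 (cv2) and the standard library are available. Lean on these libraries where they do the work, as an engineer would, in place of code of your own. Each camera call takes 0.05 s, during which the arm holds its last target. There are 200 camera calls.

## Working session

There is one attempt and no reset: what is moved stays moved. The work goes in short steps, Python scripts to look and compute and a tool call to move; the robot and the scene stay as the last step left them, time stands still between calls to the robot, and variables do not carry over. Pictures are saved under pics/ and viewed, at most 10 in all, crops included, and the job is handed in when it is done.

Besides the shell and the picture viewer there is one more tool, called after "Request:" by a JSON object that holds its "method" and its "body", one argument or row to a line. move_arm: Moves the arm, as the interface text tells. Shift numbers are shares of 30 mm and turn numbers shares of 90 degrees, none past 1 either way. Its arguments: {"type":"object","properties":{"series":{"type":"string"},"claw":{"type":"number"}},"required":["series"]}

```bash
mkdir -p pics; python3 - <<'E'
from bench import arm, eyes
import cv2
s=arm.sense();print(s)
for n in("scene","top"):
    cv2.imwrite(f"pics/{n}0.png",eyes.snapshot(n));c=eyes.calibration(n);print(n,c)
print(eyes.calibration("wrist"))
E
```

```text
{'time_s': 0.0, 'joint_pos': array([-1.22003609e+00,  3.20295898e-01,  1.56570246e+00,  1.05361895e-05,
        1.25738141e+00, -1.99830867e-02]), 'joint_vel': array([ 4.70537496e-04, -2.44862680e-05, -1.18245828e-03,  1.41196257e-03,
        4.76576443e-04,  6.17077721e-04]), 'effort': array([-2.34246952e-03, -4.15526426e+01, -2.34162104e+01, -2.58404662e-04,
        8.01256159e-03, -7.91370979e-06]), 'position': array([ 208.18910761, -535.51673611,  255.47082005]), 'tcp_rot': array([-3.08603707e+00, -5.78702497e-01,  4.46389527e-04]), 'ft_force': array([ 0.30166525,  0.07639764, -0.37894095]), 'wrist_torque': array([ 0.00269426, -0.00994909, -0.0379574 ]), 'grasp_force': 0.0, 'opening': 85.31560914219527}
scene {'K': array([[505.38615136,   0.        , 311.59893136],
       [  0.        , 505.38615136, 201.21992087],
       [  0.        ,   0.        ,   1.        ]]), 'R': array([[ 0.74195495,  0.67040713,  0.00755896],
       [ 0.58677373, -0.64385913, -0.49106212],
       [-0.32434464,  0.36878137, -0.87109176]]), 't': array([-403.92645359, -237.23986843, 1998.03386847])}
top {'
[... 183 characters left out ...]
, -0.9999357 ,  0.01060946],
       [-0.98126478,  0.00188467, -0.19265482],
       [ 0.19262244, -0.01118199, -0.98120923]]), 't': array([ -10.37007589,  614.41696441, 1548.08323482])}
{'K': array([[278.24648874,   0.        , 324.72459591],
       [  0.        , 278.24648874, 200.04278154],
       [  0.        ,   0.        ,   1.        ]]), 'hand_eye': array([[ 1.01155899e-03, -9.50255293e-01, -3.11470472e-01,
         7.96417695e+01],
       [ 9.99999457e-01,  1.03977442e-03,  7.54719927e-05,
        -6.03981447e-01],
       [ 2.52141369e-04, -3.11470379e-01,  9.50255828e-01,
        -1.17825443e+02],
       [ 0.00000000e+00,  0.00000000e+00,  0.00000000e+00,
         1.00000000e+00]])}
```

View pics/scene0.png

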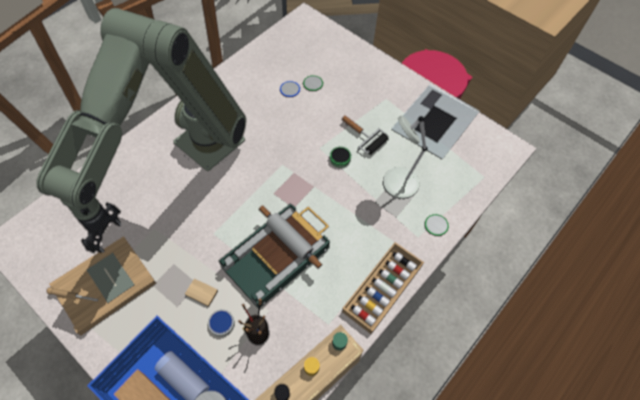

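View pics/top0.png

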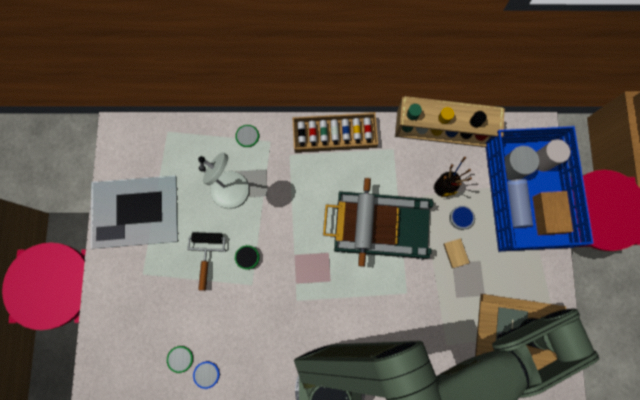

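```bash
cat > h.py <<'E'
from bench import arm, eyes
import cv2, numpy as np
from scipy.spatial.transform import Rotation as Ro
def ray(n,uv,s=None):
    c=eyes.calibration(n); d=np.linalg.inv(c["K"])@np.array([*uv,1.])
    if n=="wrist":
        T=np.eye(4);T[:3,:3]=Ro.from_rotvec(s["tcp_rot"]).as_matrix();T[:3,3]=s["position"];T=T@c["hand_eye"]
        return T[:3,3],T[:3,:3]@d
    return -c["R"].T@c["t"],c["R"].T@d
def onz(n,uv,z,s=None):
    o,d=ray(n,uv,s); return o+d*(z-o[2])/d[2]
def proj(n,X,s=None):
    c=eyes.calibration(n);X=np.asarray(X,float)
    if n=="wrist":
        T=np.eye(4);T[:3,:3]=Ro.from_rotvec(s["tcp_rot"]).as_matrix();T[:3,3]=s["position"];T=np.linalg.inv(T@c["hand_eye"]);p=T[:3,:3]@X+T[:3,3]
    else: p=c["R"]@X+c["t"]
    p=c["K"]@p; return p[:2]/p[2]
E
python3 - <<'E'
import cv2,numpy as np
t=cv2.imread("pics/top0.png");s=cv2.imread("pics/scene0.png")
a=cv2.resize(t[170:270,310:450],None,fx=4,fy=4,interpolation=2)
b=cv2.resize(t[140:215,180:300],None,fx=3,fy=3,interpolation=2)
c=cv2.resize(s[80:220,370:450],None,fx=2.5,fy=2.5,interpolation=2)
o=np.zeros((600,800,3),np.uint8)
o[:400,:560]=a;o[:350,600:800]=c;o[375:600,440:800]=b
cv2.imwrite("pics/crop1.png",o)
E
```

```text
(no output)
```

View pics/crop1.png

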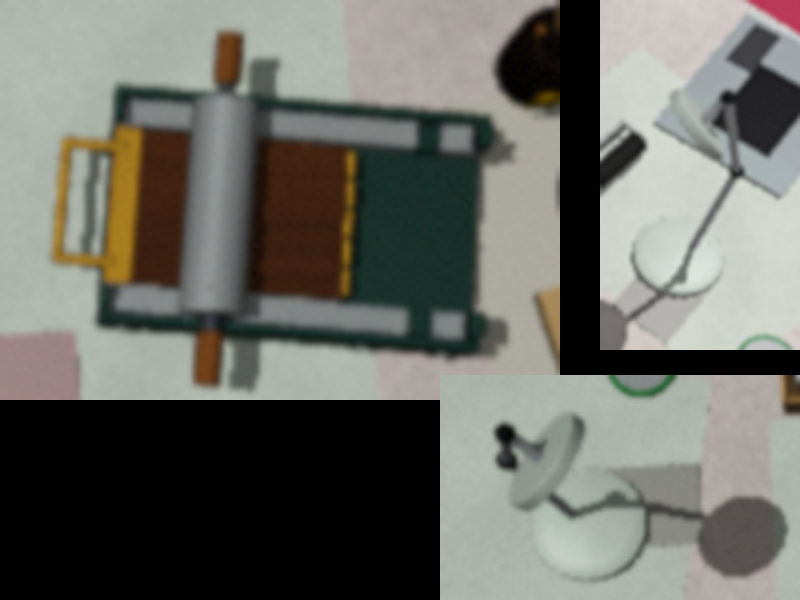

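```bash
python3 - <<'E'
from h import *
cr=lambda x,y:(310+x/4-.4,170+y/4-.4)
for n,p,z in [("TL",(118,88),72),("TR",(492,118),72),("BL",(98,325),72),("BR",(483,352),72),("gapT",(430,134),60),("gapB",(420,323),60),("barT",(67,143),56),("barB",(57,262),56),("gripT",(229,33),88),("gripB",(207,384),88),("hingeT",(350,152),59),("hingeB",(345,296),59),("rolT",(226,95),88),("rolB",(213,315),88)]:
    print(n,onz("top",cr(*p),z).round())
# lamp
tri=lambda a,b:(lambda o1,d1,o2,d2:(lambda k:((o1+d1*k[0])+(o2+d2*k[1]))/2)(np.linalg.lstsq(np.c_[d1,-d2],o2-o1,rcond=None)[0]))(*ray("top",a),*ray("scene",b))
print("foot",onz("top",(230,190),12),onz("scene",(401.2,182.8),12),"head",tri((215.7,168.3),(407.2,128)))
for n in("top","scene"):
    o,d=ray(n,(215.7,168.3) if n=="top" else (407.2,128));print(o+d*(340-o[2])/d[2])
E
```

```text
TL [655. -34.  72.]
TR [ 628. -354.   72.]
BL [452. -16.  72.]
BR [ 429. -338.   72.]
gapT [ 617. -303.   60.]
gapB [ 454. -288.   60.]
barT [610.   9.  56.]
barB [508.  18.  56.]
gripT [ 700. -129.   88.]
gripB [ 402. -105.   88.]
hingeT [ 602. -234.   59.]
hingeB [ 478. -226.   59.]
rolT [ 645. -125.   88.]
rolB [ 459. -111.   88.]
foot [675.11221842 351.53543007  12.        ] [680.87511009 350.21183627  12.        ] head [659.03628788 320.3021944  355.16915714]
[664.02745376 324.98083003 340.        ]
[653.38010977 330.34696013 340.        ]
```

Request:
{"method": "move_arm", "body": {
  "series": "0 0 0 0 0 0.0726;0 0 0 0 0 0.0726;0 0 0 0 0 0.0726;0 0 0 0 0 0.0726;0.67 -0.98 0 0 0 0;0.67 -0.98 0 0 0 0;0.67 -0.98 0 0 0 0;0.67 -0.98 0 0 0 0;0.67 -0.98 0 0 0 0;0.67 -0.98 0 0 0 0",
  "claw": 1
}}

```text
time_s: 0.93
position: [344.1, -368.9, 256.0]
tcp_rot: [-3.138, 0.135, 0.001]
ft_force: [0.5, -0.1, -0.3]
opening: 85.3
grasp_force: 0.0
```

Request:
{"method": "move_arm", "body": {
  "series": "0.67 -0.98 0 0 0 0;0.67 -0.98 0 0 0 0;0.67 -0.98 0 0 0 0;0.67 -0.98 0 0 0 0;0.67 -0.98 0 0 0 0;0.67 -0.98 0 0 0 0;0.67 -0.98 0 0 0 0;0.67 -0.98 0 0 0 0;0.67 -0.98 0 0 0 0;0 0 0 0 0 0"
}}

```text
time_s: 1.77
position: [549.6, -117.8, 255.6]
tcp_rot: [-3.137, 0.126, -0.002]
ft_force: [-0.6, 0.1, -0.2]
opening: 85.7
grasp_force: 0.0
```

```bash
python3 - <<'E'
from h import *
s=arm.sense();print(s["time_s"],s["position"],s["tcp_rot"],s["ft_force"])
np.save("s1.npy",np.r_[s["position"],s["tcp_rot"]])
cv2.imwrite("pics/w1.png",eyes.snapshot("wrist"))
E
```

```text
1.7667 [ 549.57549936 -117.78150885  255.58552057] [-3.13650214e+00  1.26239817e-01 -2.38841974e-03] [-0.58146594  0.12857337 -0.19781693]
```

View pics/w1.png

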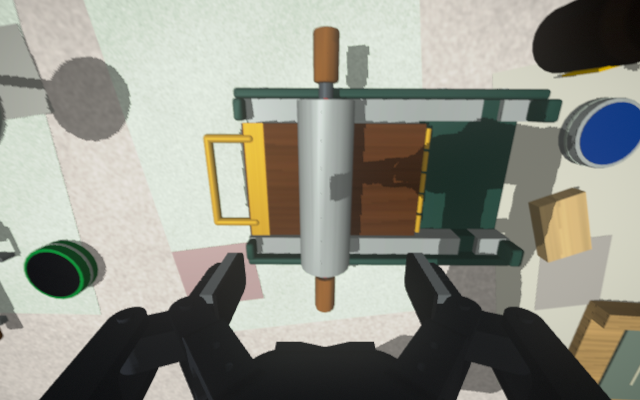

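```bash
python3 - <<'E'
from h import *
v=np.load("s1.npy");s=dict(position=v[:3],tcp_rot=v[3:])
for n,p,z in [("gripT",(326,28),88),("gripB",(324.5,310),88),("rolT",(326,99),88),("rolB",(325,273),88),("barT",(209,138),56),("barB",(219,222),56),("hT",(429,127),59),("hB",(419,232),59),("chTL",(235,90),72),("chTR",(561,91),72),("chBL",(248,262),72),("chBR",(522,263),72),("gapT",(493,108),60),("gapB",(464,243),60)]:
    print(n,onz("wrist",p,z,s).round(1))
E
```

```text
gripT [ 697.7 -129.9   88. ]
gripB [ 392.9 -104.2   88. ]
rolT [ 637.9 -125.2   88. ]
rolB [ 445.4 -109.    88. ]
barT [608.4   8.5  56. ]
barB [507.2  17.4  56. ]
hT [ 601.2 -235.4   59. ]
hB [ 475.9 -227.7   59. ]
chTL [654.3 -34.3  72. ]
chTR [ 627.2 -362.    72. ]
chBL [458.  -14.9  72. ]
chBR [ 430.5 -350.4   72. ]
gapT [ 615.6 -302.4   60. ]
gapB [ 456.9 -283.6   60. ]
```

Request:
{"method": "move_arm", "body": {
  "series": "0 0 0.9 0 0 0;0 0 0.9 0 0 0;0 0 0.9 0 0 0;0 0 0.9 0 0 0;0 0 0.9 0 0 0;0 0 0.5 0 0 0;0 0 0.4 0 0 0;0 0 0 0 0 0"
}}

```text
time_s: 2.48
position: [543.7, -122.7, 91.5]
tcp_rot: [-3.138, 0.136, 0.01]
ft_force: [0.2, 0.6, 0.4]
opening: 85.5
grasp_force: 0.0
```

Request:
{"method": "move_arm", "body": {
  "series": "0 0 0 0 0 0;0 0 0 0 0 0;0 0.1 0 0 0 0;0 0.15 0 0 0 0;0 0.2 0 0 0 0;0 0.25 0 0 0 0;0 0.25 0 0 0 0;0 0.25 0 0 0 0;0 0.25 0 0 0 0;0 0.25 0 0 0 0",
  "claw": 0.82
}}

```text
time_s: 3.32
position: [541.9, -174.1, 94.3]
tcp_rot: [3.139, -0.135, -0.0]
ft_force: [-0.5, -0.3, 0.1]
opening: 70.0
grasp_force: 0.2
```

Request:
{"method": "move_arm", "body": {
  "series": "0 0.25 0 0 0 0;0 0.25 0 0 0 0;0 0.25 0 0 0 0;0 0.25 0 0 0 0;0 0.25 0 0 0 0;0 0.25 0 0 0 0;0 0.25 0 0 0 0;0 0.25 0 0 0 0;0 0.2 0 0 0 0;0 0.2 0 0 0 0"
}}

```text
time_s: 4.15
position: [535.8, -245.6, 94.3]
tcp_rot: [3.139, -0.134, 0.0]
ft_force: [-0.0, -0.7, 0.0]
opening: 70.1
grasp_force: 0.0
```

```bash
python3 - <<'E'
from h import *
s=arm.sense();print(s["time_s"],s["position"],s["tcp_rot"],s["ft_force"])
w=eyes.snapshot("wrist");t=eyes.snapshot("top")
o=np.zeros((400,800,3),np.uint8);o[:250,:400]=cv2.resize(w,(400,250));o[:300,400:]=cv2.resize(t[160:265,310:450],(400,300),interpolation=2)
cv2.imwrite("pics/c2.png",o)
E
```

```text
4.15 [ 535.80490325 -245.55601325   94.31147052] [ 3.13852564e+00 -1.34223091e-01  7.71996833e-05] [-0.03839419 -0.68104406  0.01110282]
```

View pics/c2.png

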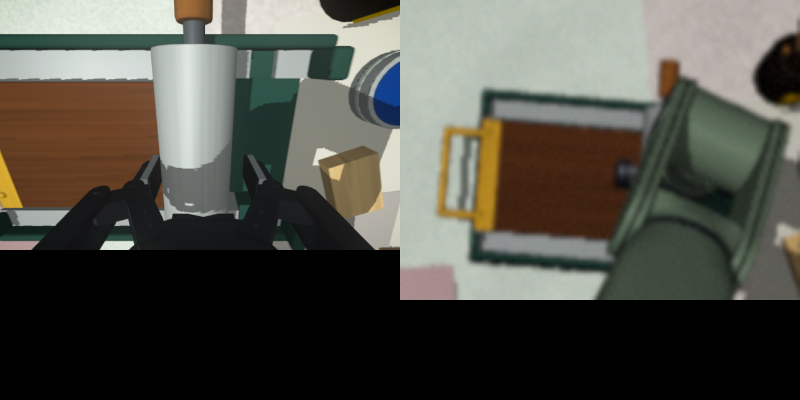

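Request:
{"method": "move_arm", "body": {
  "series": "0 0.2 0 0 0 0;0 0.2 0 0 0 0;0 0.2 0 0 0 0;0 0.2 0 0 0 0;0 0.2 0 0 0 0;0 0.15 0 0 0 0;0 0.15 0 0 0 0;0 0.15 0 0 0 0;0 0.1 0 0 0 0;0 0.1 0 0 0 0"
}}

```text
time_s: 5.08
position: [531.6, -294.5, 94.3]
tcp_rot: [3.139, -0.134, -0.0]
ft_force: [-1.2, -0.2, -0.5]
opening: 70.1
grasp_force: 0.0
```

Request:
{"method": "move_arm", "body": {
  "series": "0 0.1 0 0 0 0;0 0.1 0 0 0 0;0 0 0 0 0 0;0 0 0 0 0 0"
}}

```text
time_s: 5.42
position: [531.1, -300.2, 94.3]
tcp_rot: [-3.139, 0.134, 0.0]
ft_force: [0.4, 0.5, -0.2]
opening: 70.0
grasp_force: 0.0
```

```bash
python3 - <<'E'
from h import *
s=arm.sense();print(s["time_s"],s["position"],s["tcp_rot"],s["ft_force"])
w=eyes.snapshot("wrist")
cv2.imwrite("pics/w3.png",w)
E
```

```text
5.4167 [ 531.12804555 -300.15265442   94.30068064] [-3.13870604e+00  1.34299246e-01  2.74746544e-05] [ 0.43388346  0.48909063 -0.1880284 ]
```

View pics/w3.png

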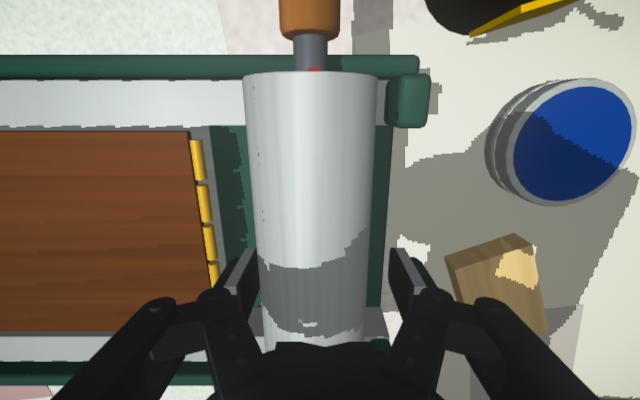

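```bash
python3 - <<'E'
from h import *
s=arm.sense()
d=np.array([.0787,.997]);x=np.array([.997,-.0787]);O=np.array([546.4,-131.8])
for u,v in [(310.5,75),(309.5,20),(311,50),(313,250)]:
    for z in (86,88):
        p=onz("wrist",(u,v),z,s)[:2]-O;print((u,v),z,(p@x).round(1),(p@d).round(1))
p=s["position"][:2]-O;print(p@x,p@d)
E
```

```text
(310.5, 75) 86 90.8 -163.2
(310.5, 75) 88 90.6 -163.3
(309.5, 20) 86 110.7 -163.3
(309.5, 20) 88 110.1 -163.4
(311, 50) 86 100.1 -163.6
(311, 50) 88 99.7 -163.7
(313, 250) 86 9.5 -162.8
(313, 250) 88 10.5 -162.9
-2.0007972983810625 -168.93956112964446
```

Request:
{"method": "move_arm", "body": {
  "series": "0 0.07 0 0 0 0;0 0.07 0 0 0 0;0 0 0 0 0 0;0 0 0 0 0 0"
}}

```text
time_s: 5.8
position: [530.9, -302.0, 94.5]
tcp_rot: [-3.134, 0.135, 0.001]
ft_force: [2.0, 7.1, 2.5]
opening: 70.0
grasp_force: 3.7
```

```bash
python3 - <<'E'
from h import *
old=cv2.imread("pics/w3.png")
s=arm.sense();w=eyes.snapshot("wrist");cv2.imwrite("pics/w4.png",w)
O=np.array([546.4,-131.8]);d=np.array([.0787,.997]);print(s["ft_force"],(s["position"][:2]-O)@d)
for im in(old,w):
    g=cv2.GaussianBlur(cv2.cvtColor(im,6),(5,5),0).astype(int)
    for v in(30,100,115):
        e=np.diff(g[v,200:420]);i=np.argsort(-abs(e))[:8];print(v,sorted(i+200))
E
```

```text
[1.98882728 7.12648917 2.47771791] -170.89910764523603
30 [np.int64(279), np.int64(280), np.int64(338), np.int64(339), np.int64(340), np.int64(350), np.int64(351), np.int64(388)]
100 [np.int64(241), np.int64(242), np.int64(243), np.int64(244), np.int64(376), np.int64(383), np.int64(384), np.int64(385)]
115 [np.int64(243), np.int64(244), np.int64(245), np.int64(382), np.int64(383), np.int64(384), np.int64(397), np.int64(398)]
30 [np.int64(275), np.int64(276), np.int64(277), np.int64(334), np.int64(335), np.int64(336), np.int64(389), np.int64(390)]
100 [np.int64(238), np.int64(239), np.int64(240), np.int64(373), np.int64(379), np.int64(380), np.int64(381), np.int64(382)]
115 [np.int64(239), np.int64(240), np.int64(241), np.int64(253), np.int64(378), np.int64(379), np.int64(380), np.int64(381)]
```

Request:
{"method": "move_arm", "body": {
  "series": "0 -0.2 0 0 0 0;0 0 0 0 0 0;0 0 -0.4 0 0 0;0 0 -0.8 0 0 0;0 0 -0.9 0 0 0;0 0 -0.9 0 0 0;0 0 -0.9 0 0 0;0 0 -0.9 0 0 0;0 -0.4 -0.2 0 0 0;0 -0.8 0 0 0 0",
  "claw": 1
}}

```text
time_s: 6.68
position: [535.3, -264.4, 246.8]
tcp_rot: [3.135, -0.138, 0.009]
ft_force: [0.2, 0.4, -0.4]
opening: 85.4
grasp_force: 0.0
```

Request:
{"method": "move_arm", "body": {
  "series": "0 -0.95 0 0 0 0;0 -0.95 0 0 0 0;0 -0.95 0 0 0 0;0 -0.95 0 0 0 0;0 -0.95 0 0 0 0;0 -0.95 0 0 0 0;0 -0.95 0 0 0 0;0 -0.95 0 0 0 0;0 -0.95 0 0 0 0;0 0 0 0 0 0",
  "claw": 0.43
}}

```text
time_s: 7.52
position: [555.9, -2.3, 243.5]
tcp_rot: [-3.137, 0.127, 0.001]
ft_force: [-0.8, 0.2, -0.7]
opening: 36.4
grasp_force: 0.0
```

```bash
python3 - <<'E'
from h import *
s=arm.sense();print(s["time_s"],s["position"],s["tcp_rot"],s["opening"])
w=eyes.snapshot("wrist");cv2.imwrite("pics/w5.png",w)
t=eyes.snapshot("top");cv2.imwrite("pics/t5.png",t)
# brass mask in wrist -> bar line
h=cv2.cvtColor(w,cv2.COLOR_BGR2HSV);m=cv2.inRange(h,(15,120,90),(32,255,255))
n,l,st,c=cv2.connectedComponentsWithStats(m)
for i in range(1,n):
    if st[i,4]>100: print(st[i],c[i])
E
```

```text
7.5167 [555.90776652  -2.30142937 243.48898391] [-3.13688052e+00  1.27255068e-01  1.47484552e-03] 36.42776861450002
[ 307  119   65  118 3747] [345.22524686 176.37069656]
[537 125   9  21 101] [540.78217822 134.66336634]
[519 195  10  19 112] [523.625      204.29464286]
[515 215   9  19 112] [518.875 224.   ]
[ 24 294  34  56 716] [ 40.50558659 319.92039106]
[630 372  10  28 129] [636.14728682 389.37984496]
```

View pics/w5.png

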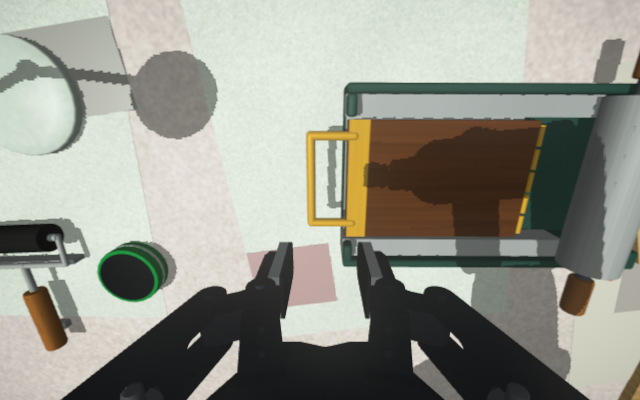

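```bash
python3 - <<'E'
from h import *
s=arm.sense()
a=onz("wrist",(311,136),56,s);b=onz("wrist",(312.5,221),56,s);m=(a+b)/2
R=Ro.from_rotvec(s["tcp_rot"]).as_matrix()
print(a,b,m,"in tool:",R.T@(m-s["position"]),"lamp foot left edge",onz("wrist",(5,95),12,s))
E
```

```text
[608.30888517   4.926232    56.        ] [510.0844822   12.72520953  56.        ] [559.19668368   8.82572076  56.        ] in tool: [  2.37728551 -15.02145895 187.55086351] lamp foot left edge [680.79588663 361.22848368  12.        ]
```

Request:
{"method": "move_arm", "body": {
  "series": "0.07 -0.4 0.5 0 0 0;0 0 0.9 0 0 0;0 0 0.9 0 0 0;0 0 0.6 0 0 0;0 0 0.2 0 0 0;0 0 0 0 0 0;0 0 0 0 0 0"
}}

```text
time_s: 8.2
position: [559.8, 4.2, 151.7]
tcp_rot: [3.138, -0.135, 0.001]
ft_force: [0.6, -0.6, -0.5]
opening: 36.5
grasp_force: 0.0
```

```bash
python3 - <<'E'
from h import *
s=arm.sense();print(s["position"],s["tcp_rot"])
w=eyes.snapshot("wrist");cv2.imwrite("pics/w6.png",w)
h=cv2.cvtColor(w,cv2.COLOR_BGR2HSV);m=cv2.inRange(h,(15,120,90),(32,255,255))
n,l,st,c=cv2.connectedComponentsWithStats(m);i=1+np.argmax(st[1:,4]);print(st[i])
x,y,ww,hh,_=st[i]
R=Ro.from_rotvec(s["tcp_rot"]).as_matrix()
for v in (y+int(.3*hh),y+int(.5*hh),y+int(.7*hh)):
    r=np.where(l[v]==i)[0];k=r[0]
    run=[k]
    while run[-1]+1 in r: run.append(run[-1]+1)
    p=onz("wrist",(np.mean(run),v),56,s);print(v,run[0],run[-1],p,R.T@(p-s["position"]))
E
```

```text
[559.75583413   4.21648104 151.7480429 ] [ 3.13840621e+00 -1.35436538e-01  1.13385244e-03]
[ 306  128   92  145 5885]
171 306 317 [593.85958236  12.00753594  56.        ] [ 33.23561266 -10.72247908  95.76991382]
200 307 317 [570.10732228  13.98540095  56.        ] [  9.40127248 -10.64676298  95.75246909]
229 308 317 [544.67810478  16.1029072   56.        ] [-16.11582013 -10.56570117  95.73379272]
```

Request:
{"method": "move_arm", "body": {
  "series": "0 -0.4 0.3 0 0 0;0 0 0.7 0 0 0;0 0 0.7 0 0 0;0 0 0.6 0 0 0;0 0 0.4 0 0 0;0 0 0.3 0 0 0;0 0 0 0 0 0"
}}

```text
time_s: 8.83
position: [559.7, 17.4, 60.0]
tcp_rot: [3.139, -0.134, -0.003]
ft_force: [-0.4, -0.3, 0.7]
opening: 36.6
grasp_force: 0.0
```

Request:
{"method": "move_arm", "body": {
  "series": "0 0 0 0 0 0;0 0 0 0 0 0;0 0 0 0 0 0;0 0 0 0 0 0;0 0 0 0 0 0;0 0 0 0 0 0",
  "claw": 0
}}

```text
time_s: 9.33
position: [560.9, 14.4, 62.4]
tcp_rot: [3.135, -0.131, 0.003]
ft_force: [-0.6, -10.3, 0.7]
opening: 8.2
grasp_force: 58.4
```

Request:
{"method": "move_arm", "body": {
  "series": "0 0.01 -0.41 0 0 0;0 0.03 -0.405 0 0 0;0 0.05 -0.405 0 0 0;0 0.072 -0.403 0 0 0;0 0.09 -0.398 0 0 0;0 0.112 -0.393 0 0 0;0 0.13 -0.387 0 0 0;0 0.149 -0.38 0 0 0;0 0.168 -0.372 0 0 0;0 0.187 -0.363 0 0 0"
}}

```text
time_s: 10.17
position: [558.4, -14.2, 179.7]
tcp_rot: [3.137, -0.134, 0.004]
ft_force: [3.1, -3.8, -5.6]
opening: 7.9
grasp_force: 58.3
```

Request:
{"method": "move_arm", "body": {
  "series": "0 0.205 -0.353 0 0 0;0 0.222 -0.343 0 0 0;0 0.239 -0.331 0 0 0;0 0.255 -0.319 0 0 0;0 0.271 -0.306 0 0 0;0 0.285 -0.292 0 0 0;0 0.3 -0.277 0 0 0;0 0.313 -0.261 0 0 0;0 0.326 -0.246 0 0 0;0 0.338 -0.229 0 0 0"
}}

```text
time_s: 11.0
position: [551.5, -93.9, 270.0]
tcp_rot: [-3.134, 0.134, -0.006]
ft_force: [3.7, 5.6, 2.2]
opening: 8.0
grasp_force: 58.5
```

Request:
{"method": "move_arm", "body": {
  "series": "0 0.349 -0.212 0 0 0;0 0.359 -0.194 0 0 0;0 0.368 -0.176 0 0 0;0 0.377 -0.157 0 0 0;0 0.384 -0.139 0 0 0;0 0.391 -0.119 0 0 0;0 0.396 -0.099 0 0 0;0 0.4 -0.079 0 0 0;0 0.404 -0.06 0 0 0;0 0.407 -0.039 0 0 0"
}}

```text
time_s: 11.83
position: [541.6, -209.4, 309.8]
tcp_rot: [-3.137, 0.133, -0.009]
ft_force: [2.5, 2.7, 9.3]
opening: 7.7
grasp_force: 62.5
```

Request:
{"method": "move_arm", "body": {
  "series": "0 0.408 -0.018 0 0 0;0 0.408 0 0 0 0;0 0.407 0.02 0 0 0;0 0.2 0.02 0 0 0;0 0 0 0 0 0;0 0 0 0 0 0"
}}

```text
time_s: 12.33
position: [537.8, -253.9, 308.4]
tcp_rot: [3.136, -0.135, 0.008]
ft_force: [3.1, -2.3, 6.6]
opening: 7.4
grasp_force: 64.0
```

Request:
{"method": "move_arm", "body": {
  "series": "0 0 0 0 0 0;0 0 0 0 0 0;0 0 0 0 0 0;0 0 -0.3 0 0 0;0 0 -0.7 0 0 0;0 0 -0.8 0 0 0;0 -0.5 -0.5 0 0 0;0 -0.9 0 0 0 0;0 -0.9 0 0 0 0;0 -0.9 0 0 0 0",
  "claw": 0.5
}}

```text
time_s: 13.17
position: [545.2, -155.9, 374.9]
tcp_rot: [3.139, -0.135, -0.0]
ft_force: [-0.1, 0.5, 0.1]
opening: 43.0
grasp_force: 0.0
```

Request:
{"method": "move_arm", "body": {
  "series": "0 -0.9 0 0 0 0;0 -0.7 0.5 0 0 0;0 0 0.9 0 0 0;0 0 0.9 0 0 0;0 0 0.9 0 0 0;0 0 0.7 0 0 0;0 0 0 0 0 0;0 0 0 0 0 0;0 0 0 0 0 0",
  "claw": 1
}}

```text
time_s: 13.92
position: [550.4, -109.2, 258.8]
tcp_rot: [3.138, -0.134, 0.004]
ft_force: [-0.3, 1.2, -0.3]
opening: 85.4
grasp_force: 0.0
```

```bash
python3 - <<'E'
from h import *
s=arm.sense();print(s["time_s"],s["position"],s["tcp_rot"],s["opening"])
np.save("s7.npy",np.r_[s["position"],s["tcp_rot"]])
w=eyes.snapshot("wrist");cv2.imwrite("pics/w7.png",w)
E
```

```text
13.9167 [ 550.41218177 -109.16394945  258.82022847] [ 3.1381672  -0.13385903  0.00380349] 85.42025377056902
```

View pics/w7.png

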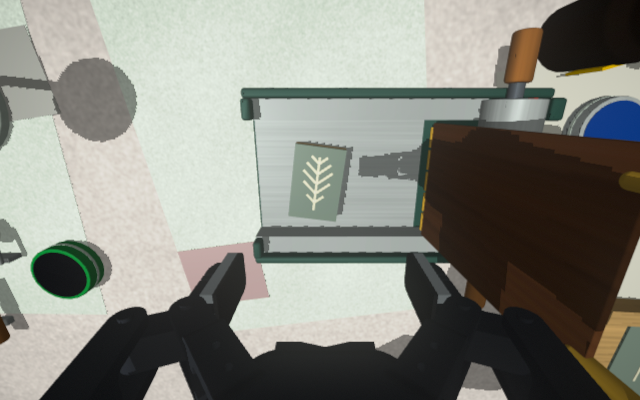

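```bash
python3 - <<'E'
from h import *
v=np.load("s7.npy");s=dict(position=v[:3],tcp_rot=v[3:])
w=cv2.imread("pics/w7.png");roi=w[135:230,275:365];h=cv2.cvtColor(roi,cv2.COLOR_BGR2HSV)
print(h[40,30],h[70,25],h[50,75],h[20,5])
lo=h[60,25].astype(int)
m=((abs(h[...,0].astype(int)-lo[0])<15)&(h[...,1]>25)&(h[...,2]>60)).astype(np.uint8)*255
m=cv2.morphologyEx(m,cv2.MORPH_CLOSE,np.ones((9,9)))
c=max(cv2.findContours(m,0,1)[0],key=cv2.contourArea)
r=cv2.minAreaRect(c);P=cv2.boxPoints(r)+[275,135];print(P,cv2.contourArea(c))
W=np.array([onz("wrist",p,52,s) for p in P]);print(W)
print(np.linalg.norm(np.diff(W,axis=0),axis=1),W.mean(0))
e=[W[1]-W[0],W[2]-W[1]];e=max(e,key=np.linalg.norm);e=e*np.sign(e[0]);print("yaw",np.arctan2(e[1],e[0]))
R=Ro.from_rotvec(s["tcp_rot"]).as_matrix();print(R.T@(W.mean(0)-s["position"]),np.arctan2(R[1,0],R[0,0]))
E
```

```text
[ 63  30 153] [ 67  29 148] [ 69  10 184] [ 68  10 202]
[[287.15384865 214.76921844]
 [296.07692146 143.38461494]
 [345.92308044 149.61538696]
 [337.00000763 220.99999237]] 3390.5
[[ 508.68177821  -58.21399181   52.        ]
 [ 595.143394    -79.51296625   52.        ]
 [ 583.20134305 -136.27076364   52.        ]
 [ 495.07405912 -119.66871511   52.        ]]
[89.04637734 58.00051849 89.67745641] [545.5251436 -98.4166092  52.       ]
yaw -0.2415312200472564
[ -6.28990333 -10.38848308 206.80065741] -0.0852580708547886
```

Request:
{"method": "move_arm", "body": {
  "series": "-0.21 -0.346 0.3 0 0 0;0 0 0.8 0 0 0.04;0 0 0.9 0 0 0.041;0 0 0.9 0 0 0;0 0 0.9 0 0 0;0 0 0.9 0 0 0;0 0 0.6 0 0 0;0 0 0 0 0 0;0 0 0 0 0 0"
}}

```text
time_s: 14.72
position: [545.0, -98.3, 98.9]
tcp_rot: [3.124, -0.333, 0.001]
ft_force: [1.1, 0.0, 1.6]
opening: 85.2
grasp_force: 0.0
```

```bash
python3 - <<'E'
from h import *
s=arm.sense();print(s["time_s"],s["position"],s["tcp_rot"],s["opening"])
w=eyes.snapshot("wrist");cv2.imwrite("pics/w8.png",w)
E
```

```text
14.7167 [545.0066395  -98.33138081  98.91024766] [ 3.12365553e+00 -3.33397460e-01  1.49849982e-03] 85.17630110312088
```

View pics/w8.png

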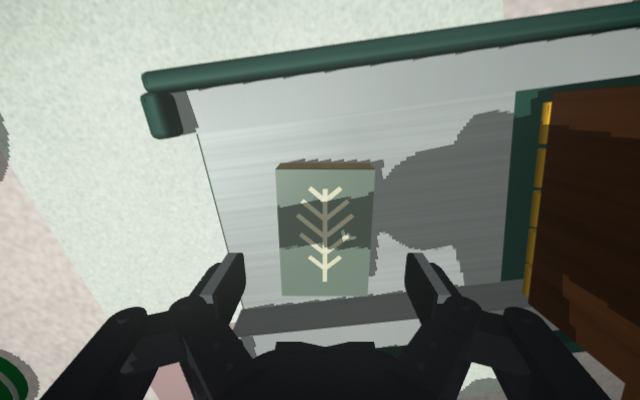

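Request:
{"method": "move_arm", "body": {
  "series": "0 0 0.6 0 0 0;0 0 0.5 0 0 0;0 0 0.2 0 0 0;0 0 0 0 0 0;0 0 0 0 0 0"
}}

```text
time_s: 15.18
position: [545.2, -98.3, 60.4]
tcp_rot: [3.124, -0.333, 0.004]
ft_force: [-0.7, 0.5, 0.5]
opening: 85.1
grasp_force: 0.0
```

Request:
{"method": "move_arm", "body": {
  "series": "0 0 0 0 0 0;0 0 0 0 0 0;0 0 0 0 0 0;0 0 0 0 0 0;0 0 0 0 0 0;0 0 0 0 0 0",
  "claw": 0
}}

```text
time_s: 15.68
position: [545.1, -98.3, 60.6]
tcp_rot: [3.124, -0.333, 0.004]
ft_force: [-1.0, 0.3, 6.3]
opening: 58.4
grasp_force: 65.4
```

```bash
python3 - <<'E'
import cv2,numpy as np
t=cv2.imread("pics/top0.png");s=cv2.imread("pics/scene0.png")
def f(im,x,y,w,h,k):
    c=im[y:y+h,x:x+w].astype(np.float32);lo,hi=np.percentile(c,1),np.percentile(c,99.5)
    c=np.clip((c-lo)/(hi-lo)*255,0,255).astype(np.uint8)
    c=cv2.resize(c,None,fx=k,fy=k,interpolation=cv2.INTER_CUBIC)
    for i in range(0,w,5):
        cv2.line(c,(i*k,0),(i*k,8 if i%10 else 16),(0,0,255),1)
        if i%10==0: cv2.putText(c,str(x+i),(i*k,26),0,.35,(0,0,255),1)
    for j in range(0,h,5):
        cv2.line(c,(0,j*k),(8 if j%10 else 16,j*k),(0,0,255),1)
        if j%10==0: cv2.putText(c,str(y+j),(18,j*k+4),0,.35,(0,0,255),1)
    return c
a=f(t,190,145,66,70,8)[:560,:400+0]; b=f(s,380,110,49,75,8)[:560,:400]
o=np.zeros((600,800,3),np.uint8);o[:a.shape[0],:a.shape[1]]=a;o[:b.shape[0],404:404+b.shape[1]]=b
cv2.imwrite("pics/lamp.png",o)
E
```

```text
(no output)
```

View pics/lamp.png

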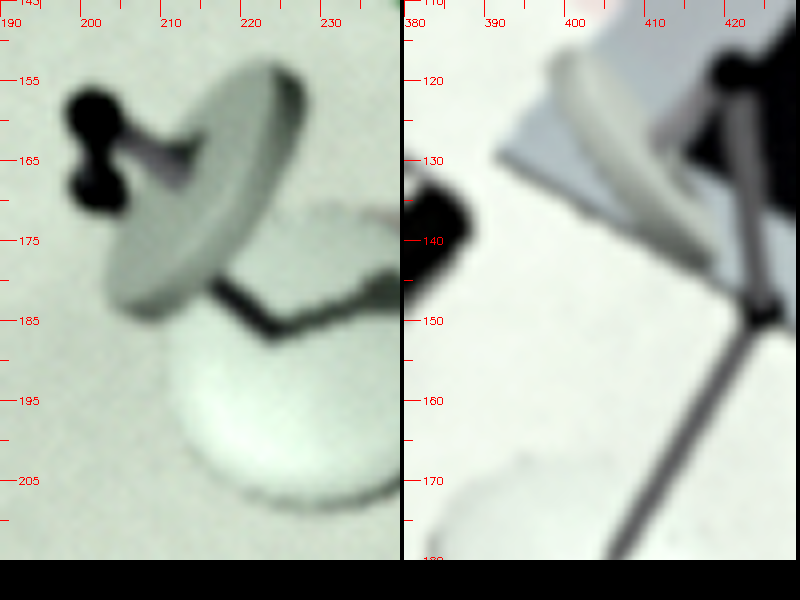

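Request:
{"method": "move_arm", "body": {
  "series": "0 0 -0.3 0 0 0;0 0 -0.6 0 0 0;0 0 -0.8 0 0 0;0 0 -0.9 0 0 0;0 0 -0.9 0 0 0;0 0 -0.9 0 0 0;0 0 -0.9 0 0 0;0 0 -0.9 0 0 0;0 0 -0.3 0 0 0;0 0 0 0 0 0"
}}

```text
time_s: 16.52
position: [545.2, -98.3, 256.9]
tcp_rot: [3.123, -0.333, 0.009]
ft_force: [0.6, -0.4, -0.8]
opening: 58.3
grasp_force: 64.6
```

```bash
python3 - <<'E'
from h import *
from scipy.optimize import brentq
def M(n,c,dd):
    o,v=ray(n,c);v/=np.linalg.norm(v)
    _,w=ray(n,np.add(c,dd));w/=np.linalg.norm(w)
    m=w-v*(w@v);return m/np.linalg.norm(m)
N=lambda p:np.array([np.cos(.611)*np.cos(p),np.cos(.611)*np.sin(p),-np.sin(.611)])
M1=[M("top",(216,170),(16.0,-23.4)),M("top",(216,170),(62,-89)),M("top",(216,170),(158,-230))]
M2=[M("scene",(408,130),(147,200)),M("scene",(408,130),(155,218))]
for m in M1+M2:
    ps=np.linspace(-3.1,-1.2,200);f=[m@N(p) for p in ps]
    print([round(brentq(lambda p:m@N(p),ps[i],ps[i+1]),3) for i in range(199) if f[i]*f[i+1]<0])
n=np.cross(M1[0],M2[1]);n/=np.linalg.norm(n);n*=-np.sign(n[2]);print("n",n,np.arctan2(n[1],n[0]))
A=onz("top",(227.9,156.3),340);B=onz("top",(208.1,185),340);print(A,B,np.linalg.norm(A-B),(A+B)/2)
print("front c scene",onz("scene",(407.9,131),340),onz("top",(218,170.6),340))
# foot ellipse in wrist w5 & top0
t=cv2.imread("pics/top0.png")
# top foot edges (crop scale 8, origin 190,145): left (168,360)?, bottom (315,508)
for p in [(190+168/8,145+370/8),(190+315/8,145+508/8)]: print("foot edge",onz("top",p,6))
E
```

```text
[-2.091]
[-2.101]
[-2.093]
[-2.006]
[-2.027]
n [-0.37790634 -0.67662921 -0.63194913] -2.0801520714155504
[699.67758564 291.57636789 340.        ] [615.00890371 344.33730228 340.        ] 99.76222680594786 [657.34324467 317.95683509 340.        ]
front c scene [662.19545356 322.26049048 340.        ] [657.22342281 318.12984109 340.        ]
foot edge [672.02502773 420.11810272   6.        ]
foot edge [609.4257376  352.45916338   6.        ]
```

Request:
{"method": "move_arm", "body": {
  "series": "0 0 0 0 0 -0.066;0 0 0 0 0 -0.067;0 0 0 0 0 -0.066;0.1 -0.4 0 0 0 0;0.2 -0.8 0 0 0 0;0.2 -0.8 0 0 0 0;0.2 -0.8 0 0 0 0;0.2 -0.8 0 0 0 0;0.2 -0.8 0 0 0 0;0.2 -0.8 0 0 0 0"
}}

```text
time_s: 17.35
position: [566.6, 63.1, 252.3]
tcp_rot: [-3.138, -0.153, 0.005]
ft_force: [-0.1, 0.1, -0.9]
opening: 58.8
grasp_force: 64.6
```

Request:
{"method": "move_arm", "body": {
  "series": "0.2 -0.8 0 0 0 0;0.2 -0.8 0 0 0 0;0.2 -0.8 0 0 0 0;0.2 -0.8 0 0 0 0;0.15 -0.6 0 0 0 0;0.1 -0.4 0 0 0 0;0.09 -0.39 0 0 0 0;0 0 0 0 0 0;0 0 0 0 0 0;0 0 0 0 0 0"
}}

```text
time_s: 18.18
position: [587.5, 200.7, 253.8]
tcp_rot: [3.137, 0.155, -0.001]
ft_force: [-0.5, 0.1, -1.2]
opening: 58.5
grasp_force: 64.6
```

```bash
python3 - <<'E'
from h import *
s=arm.sense();print(s["time_s"],s["position"],s["tcp_rot"],s["ft_force"],s["opening"],s["joint_pos"])
R=Ro.from_rotvec(s["tcp_rot"]).as_matrix();print(np.arctan2(R[1,0],R[0,0]),R[:,2])
w=eyes.snapshot("wrist");cv2.imwrite("pics/w9.png",w)
t=eyes.snapshot("top");cv2.imwrite("pics/t9.png",t);sc=eyes.snapshot("scene");cv2.imwrite("pics/s9.png",sc)
# block face: lino colour in wrist
h=cv2.cvtColor(w,cv2.COLOR_BGR2HSV)
print(proj("wrist",np.append(s["position"][:2],s["position"][2]-8.5),s))
for dx,dy in[(-45,-30),(-45,30),(45,30),(45,-30)]:
    print(proj("wrist",s["position"]+R@[dx,dy,8.5],s).round(),end=" ")
print(h[230:330:20,326].tolist())
# cover & roller evidence in top: changes vs t5 near the press
E
```

```text
18.1833 [587.50579665 200.65262185 253.75064862] [ 3.13683367e+00  1.55365229e-01 -1.15888935e-03] [-0.51126094  0.13037727 -1.17862782] 58.549300023060354 [ 3.10914119e-01  3.94175221e-01  1.45714848e+00 -7.19726538e-04
  1.29121805e+00  1.78293163e+00]
0.09897740853866156 [-6.91890162e-04 -9.48948137e-04 -9.99999310e-01]
[325.5197514  269.55790644]
[273. 338.] [378. 338.] [390. 186.] [262. 186.] [[29, 37, 208], [30, 37, 117], [28, 37, 117], [30, 35, 115], [30, 38, 203]]
```

Request:
{"method": "move_arm", "body": {
  "series": "-0.03 0.2 -0.05 0 0 0;-0.025 0.19 -0.04 0 0 0;0 0 0 0 0 0;0 0 0 0 0 0;0 0 0 0 0 0;0 0 0 0 0 0;0 0 0 0 0 0;0 0 0 0 0 0"
}}

```text
time_s: 19.0
position: [587.2, 189.8, 256.6]
tcp_rot: [3.138, 0.157, -0.0]
ft_force: [0.2, -0.9, -2.1]
opening: 58.1
grasp_force: 64.6
```

```bash
python3 - <<'E'
from h import *
s=arm.sense();print(s["time_s"],s["position"],s["tcp_rot"],s["ft_force"],s["joint_vel"].round(3),s["grasp_force"])
w=eyes.snapshot("wrist");h=cv2.cvtColor(w,cv2.COLOR_BGR2HSV)
R=Ro.from_rotvec(s["tcp_rot"]).as_matrix()
# lino mask vs expected face position
m=cv2.inRange(h,(50,18,40),(85,90,255));m[:170]=0;m[345:]=0;m[:,:255]=0;m[:,395:]=0
y,x=np.where(m>0);print(len(x),np.percentile(x,[1,50,99]),np.percentile(y,[1,50,99]))
t=eyes.snapshot("top");p=proj("top",[533.4,-296.3,86]);print("rest px",p)
a=proj("top",[533.4+119.6,-305.7,86]).round().astype(int);b=proj("top",[533.4-119.6,-286.9,86]).round().astype(int)
print("grip colours",t[a[1],a[0]],t[b[1],b[0]]); q=proj("top",[545,-90,30]).round().astype(int);print("bed",t[q[1],q[0]])
q=proj("top",[536,-250,280]).round().astype(int);print("cover top",q,t[q[1],q[0]])
E
```

```text
19.0 [587.2062544  189.81044807 256.63973769] [ 3.13760986e+00  1.57368335e-01 -2.34147247e-04] [ 0.1824647  -0.8770851  -2.11990645] [ 0.    -0.     0.    -0.001  0.001  0.001] 64.64794278144836
16199 [260. 329. 392.] [173. 254. 338.]
rest px [417.58150475 226.03775437]
grip colours [ 27  67 118] [ 27  69 119]
bed [81 82 78]
cover top [414 216] [37 50 63]
```

Both roller grips show wood colour at their rest positions, the cover stands open, and the lino face fills its expected outline in the jaws. The arm is still at the beam point, so I'm handing in.

```bash
python3 -c "
from bench import arm
print(arm.finish_job())"
```

```text
the job is handed in; nothing more can be done
None
```

The job is handed in: the roller is in its rest, the cover stands open, and the block is held still and level, lino side up, within about 5 mm of the beam point by my measurement; I got no verdict back.

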